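# Lock the guide collar and hold the plunger in both bushings

## Robot

A 7-joint arm with a two-finger parallel gripper is mounted at the origin on the work surface. World frame = base frame: x ahead of the robot, y to its left, z up, the work surface at z = 0. Lengths are in m, angles in rad, forces in N, time in s.
With the tool pointing down it reaches from about 0.35 to 0.9 m from the base axis. Payload 7.2 kg.
Tool frame: the origin (TCP) lies midway between the tips of the shut fingers; the grasp point (between the pads) lies 19 mm behind it; z points along the fingers, y is the direction in which the jaws open and shut (so a half turn about z gives the same grasp; the last joint's range is limited). The gripper opens to 88 mm and grips with 3 to 60 N. Pads are 20 mm wide; open, the fingers measure 115 mm over their backs; the gripper's body (75 mm by 178 mm) begins 61 mm behind the grasp point.
Start: joints at [1.157, 0.411, -0.013, 1.596, 0.006, 1.134, -0.082], TCP at [0.212, -0.588, 0.223] pointing down, gripper open.
Joint ranges: [-2.95, 2.95], [-0.29, 1.99], [-1.47, 1.44], [0.14, 2.54], [-1.03, 4.17], [0.13, 1.85], [-2.86, 2.86]. Speed limits (rad/s): [2.39, 2.39, 3.01, 3.01, 3.14, 3.14, 3.14].

## Interface

Orientations are given as a 3x3 rotation matrix whose columns are the frame's x, y, z axes.
In Python, from workcell import ctrl gives the robot as it stands. The module is installed in compiled form; this text tells all that it offers. Calls block until the motion is done:
- ctrl.reach(position, orientation): joint-space move of the TCP to a pose.
- ctrl.move_straight(position, attitude=None, vel=0.15): straight line of the TCP; attitude=None keeps the orientation; vel is the mean speed in m/s.
- ctrl.set_joints(angles): joint-space move.
- ctrl.grip(opening, newtons=None): opening from 0.0 (shut) to 1.0 (fully open); newtons is the grip in N (None keeps the last); returns when the fingers have stopped.
- ctrl.sleep(seconds).
- ctrl.inverse_kinematics(position, orientation): joint angles nearest the present ones, or None.
- ctrl.get_state(): the state.
- ctrl.capture(name): name is "scene" or "side" or "wrist"; returns the picture (480x640x3 uint8, blue, green, red); there is no depth.
- ctrl.calibration(name): a dict with "intrinsics" (3x3 intrinsics, pixels), "R" (3x3) and "t" (3): a world point X has camera coordinates R X + t. Camera axes: x right, y down, z forward; pixel columns grow to the right and rows downward; lengths in m; the calibration is good to about 2 mm. The wrist camera is an equidistant fisheye: a pixel r from the principal point sees the ray r / f radians off the axis. A picture is of the moment at which its call begins: read the wrist's pose just before it. calibration takes no time and is no camera call; for the wrist camera it gives the pose at the moment of the call.
A pose or a line that the arm cannot do raises ctrl.IKError and nothing moves.
- ctrl.close_job(): hands the job in, once; it reports no verdict.
The state is a dict: "time_s": time; "joints": joint angles; "joint_vel": joint speeds; "joint_efforts": joint torques, N m; "tool_pos": TCP position; "ee_rot": TCP orientation; "wrist_force": force on the tool from outside, world axes, zero at the start; "wrist_torque": the same for the moment, N m; "grip_width": opening from 0.0 (shut) to 1.0 (fully open).
Only numpy, scipy, OpenCV 4.12 (cv2) and the standard library are available. Lean on these libraries where they do the work, as an engineer would, in place of code of your own. Each camera call takes 0.05 s, during which the arm holds its last target.

## Task

On the lab's penetration-test frame, first turn the lock collar on top clockwise until its lever points at the raised white mark. Then take the long pointed plunger from the hanger and lower it from above through the upper bushing and on through the lower one. Finish still holding the plunger in the gripper, upright, its point clear out below the lower bushing but never touching the sample disc underneath; leave the collar on its mark and the short rod, beaker, dish and jar where they are.

Things in the scene. Friction and masses are not known exactly. Their poses are not given: they have to be found in the camera images.
- collar (a joint): angle (rad) of the lock collar, a dark steel ring (54 mm across) that turns about the vertical bore axis round the upper bushing of the frame; it turns between 0 and 1.8, growing clockwise seen from above; 1.4 is the locked mark. At 0 its lever points along the frame's -y axis. Stiff: it stays where it is left (about 1.5 N at the post turns it).
- collar_post (a point): the upright steel post at the end of the collar's lever: 10 mm thick, standing 44 mm from the bore axis; this point lies on the post's axis, 13 mm below its top; the flat lever begins 16 mm below this point. Push or pinch the post and follow the arc about the bore axis.
- lock_mark (a point): where collar_post lies when the collar is exactly on its mark. The mark itself is a small white raised bar, 15 x 6 mm, on the grey top plate just outside the lever's end.
- stand: the fixed frame: steel base 150 x 140 mm, two plates 150 x 130 mm (lower one bare aluminium, upper one painted grey) with undersides 66 and 112 mm above the bench and 8 mm thick, carried by two columns at its back (+x) corners (62 mm behind the bore axis, 50 mm either side), tops at 126 mm. Origin on the bench on the bore axis, z up, the front (-x) towards the robot at yaw 0. A reddish sample disc (44 mm across) lies on the base under the bore, its top 30 mm above the bench.
- upper_mouth (a point): centre of the top rim of the upper brass bushing (bore 15 mm, outside 30 mm, 32 mm long, rim 140 mm above the bench); the same axes as the frame.
- lower_exit (a point): centre of the bottom rim of the lower brass bushing (bore 15 mm, outside 30 mm, 16 mm long: it spans 62 to 78 mm above the bench), on the same vertical axis as the upper one; this point is 62 mm above the bench, 32 mm above the sample disc.
- plunger: the loose long steel plunger, about 0.15 to 0.31 kg: 12 mm shaft with a blunt cone point (5 mm flat end, cone 10 mm long) and a round head 26 mm across and 44 mm tall. 184 mm long over all; origin at the point, z along the shaft up to the head. At the start it hangs upright by its head in one of the two holes of the hanger.
- plunger_tip (a point): centre of the plunger's point (its lower end).
- plunger_head (a point): on the plunger's axis in its head, 162 mm above the point, 22 mm above the head's underside and below its top; grip the head here.
- hanger: the fixed grey rod hanger, 180 mm wide along its y and 90 mm deep along its x, origin on the bench at its centre; top plate 60 mm deep with its top at 150 mm, two holes of 14 mm at y = +45 and -45 mm. Rods hang in them by their heads and lift straight up; the plunger's point then starts 10 mm above the bench.
- short_rod: the other rod in the hanger, to be left: shaft 12 mm and only 60 mm long, flat head 40 mm across and 14 mm tall; origin at its lower end.
- beaker: glass beaker, 72 mm across, 95 mm tall, origin under its centre; leave it.
- dish: low white dish, 76 mm across, 16 mm tall, origin under its centre; leave it.
- jar: small amber jar, 56 mm across, 75 mm tall, origin under its centre; leave it.

How it is judged:
On the way, in this order (a step that is already met when the one before it is completed fails the run):
1. the collar is turned to its locked mark (within 0.16 rad) (value of joint collar between 1.24 and 1.56 rad), for 0.3 s.
2. the plunger's point has entered the upper bushing, the collar being locked (all of step 1 and z of plunger_tip in the frame of upper_mouth between -0.06 and -0.015 m and horizontal distance between plunger_tip and upper_mouth below 0.007 m), for 0.1 s.
At the end, for the whole second after the job is handed in: Collar within 0.16 rad of its mark; plunger through both bushings (upright within 0.08 rad, point within 7 mm of the bore axis), held still in the fingers, point 3 to 31 mm below the lower bushing, clear of the sample disc, pressing on the frame with under 15 N (all of step 1 and z of plunger_tip in the frame of lower_exit between -0.031 and -0.003 m and horizontal distance between plunger_tip and lower_exit below 0.007 m and angle between the z axis of plunger and the z axis of stand, either way round below 0.08 rad and contact force between the fingers and plunger above 1 N and contact force between plunger and stand below 15 N and linear speed of plunger below 0.02 m/s); the arm keeps its last pose, push and grip.
It fails at once if the plunger's point touches the sample disc (z of plunger_tip in the frame of lower_exit below -0.0318 m and horizontal distance between plunger_tip and lower_exit below 0.028 m).
It fails at once if the short rod is taken or knocked out of place (distance of short_rod from where it was at the start of the episode above 0.03 m).
It fails at once if the beaker is moved (distance of beaker from where it was at the start of the episode above 0.03 m).
It fails at once if the dish is moved (distance of dish from where it was at the start of the episode above 0.03 m).
It fails at once if the jar is moved (distance of jar from where it was at the start of the episode above 0.03 m).
It also fails if it takes over 69 s, if anything falls off the work surface, if the arm or the gripper's body presses on something with over 40 N, if the wrist force passes 120 N, or if a joint passes its speed limit or range.

## Working session

There is one attempt and no reset: what is moved stays moved. The work goes in short steps, each a Python script; the robot and the scene stay as the last script left them, time stands still between calls to the robot, and variables do not carry over. Pictures are saved under pics/ and viewed, and the job is handed in when it is done.

```bash
mkdir -p pics; python3 - <<'E'
from workcell import ctrl
import cv2
for n in ["scene","side","wrist"]:
    c=ctrl.calibration(n); print(n,c)
    cv2.imwrite(f"pics/{n}0.png",ctrl.capture(n))
print(ctrl.get_state())
E
```

```text
scene {'intrinsics': array([[618.22775321,   0.        , 320.31742129],
       [  0.        , 618.22775321, 235.55584548],
       [  0.        ,   0.        ,   1.        ]]), 'R': array([[ 0.86469854,  0.50190018,  0.01981531],
       [ 0.37765973, -0.62362876, -0.6844416 ],
       [-0.33116396,  0.5993191 , -0.72879836]]), 't': array([-0.51439263, -0.16382965,  1.9605676 ])}
side {'intrinsics': array([[483.0066135 ,   0.        , 318.63154898],
       [  0.        , 483.0066135 , 244.47994999],
       [  0.        ,   0.        ,   1.        ]]), 'R': array([[-0.70162937, -0.71235523, -0.01631764],
       [-0.3838662 ,  0.39718137, -0.83360284],
       [ 0.6003024 , -0.57861645, -0.5521232 ]]), 't': array([0.43062956, 0.3545506 , 0.81719595])}
wrist {'intrinsics': array([[371.64829954,   0.        , 320.15288497],
       [  0.        , 371.64829954, 238.01254917],
       [  0.        ,   0.        ,   1.        ]]), 'R': array([[ 0.33938176, -0.94064741, -0.00157056],
       [-0.90344737, -0.32642414,  0.27790308],
       [-0.26192148, -0.09289632, -0.96060783]]), 't': array([-0.62
[... 154 characters left out ...]
 -0.08221895]), 'joint_vel': array([-0.00038134, -0.00117744, -0.0014747 , -0.0024278 , -0.00122055,
        0.00058544,  0.00196658]), 'joint_efforts': array([ 1.34963484e-03, -5.88334143e+01,  6.42308537e-01, -2.91289186e+01,
       -5.37084730e-02,  1.58047647e-02,  1.11735162e-04]), 'tool_pos': array([ 0.21166682, -0.58765537,  0.22200215]), 'ee_rot': array([[ 9.40808774e-01,  3.38937449e-01, -5.06667637e-04],
       [ 3.38937814e-01, -9.40808113e-01,  1.11897886e-03],
       [-9.74131833e-05, -1.22447395e-03, -9.99999246e-01]]), 'wrist_force': array([ 0.50132299,  0.7144226 , -0.67804972]), 'wrist_torque': array([ 0.03221036,  0.01152275, -0.02476393]), 'grip_width': 1.0028666452894368}
```

View pics/scene0.png

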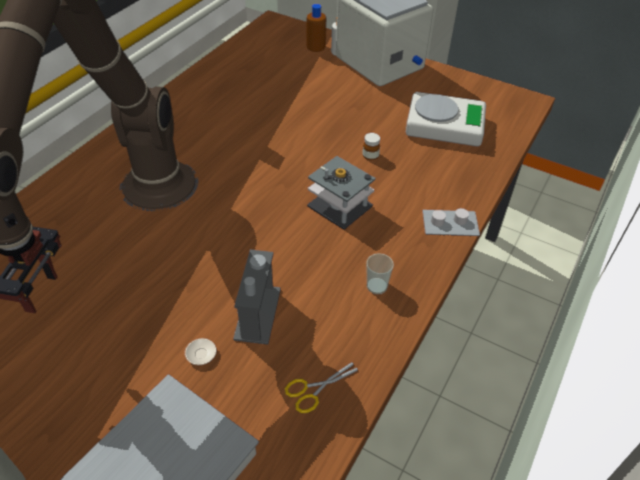

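View pics/side0.png

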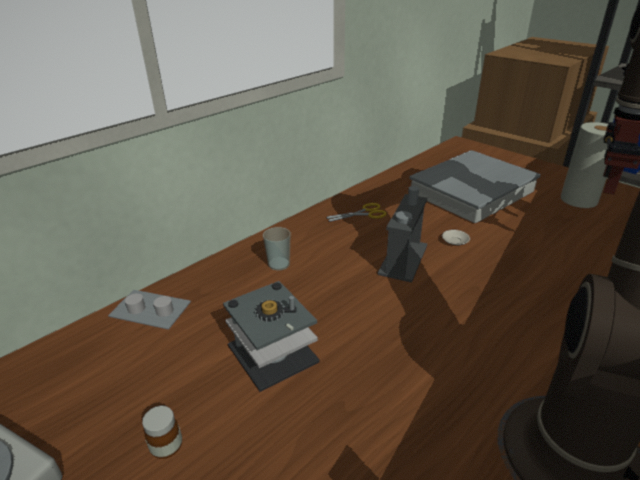

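View pics/wrist0.png

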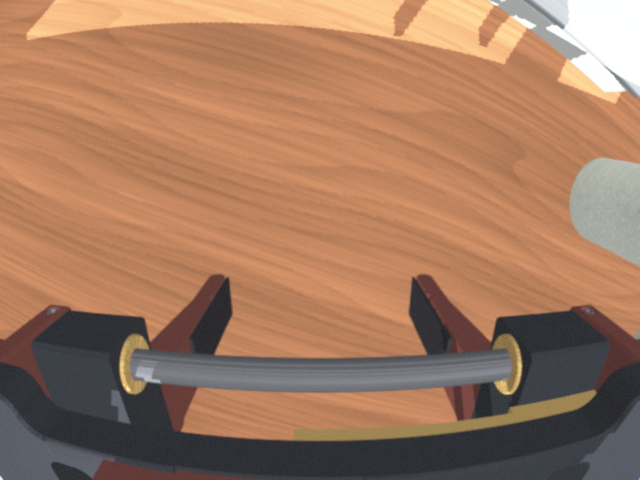

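Scene and side both show the frame (scene ~341,180; side ~270,310) and the hanger (scene ~258,295; side ~405,235). The beaker, dish and jar are clear of both. Next, enlarged crops.

```bash
python3 - <<'E'
import cv2
def crop(f,x,y,w,h,s,o):
    i=cv2.imread(f"pics/{f}.png")[y:y+h,x:x+w]
    cv2.imwrite(f"pics/{o}.png",cv2.resize(i,None,fx=s,fy=s,interpolation=cv2.INTER_CUBIC))
crop("scene0",300,145,90,75,8,"c1"); crop("side0",215,270,110,120,5,"c2")
crop("scene0",225,235,70,110,5,"c3"); crop("side0",370,180,70,105,5,"c4")
E
```

```text
(no output)
```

View pics/c1.png

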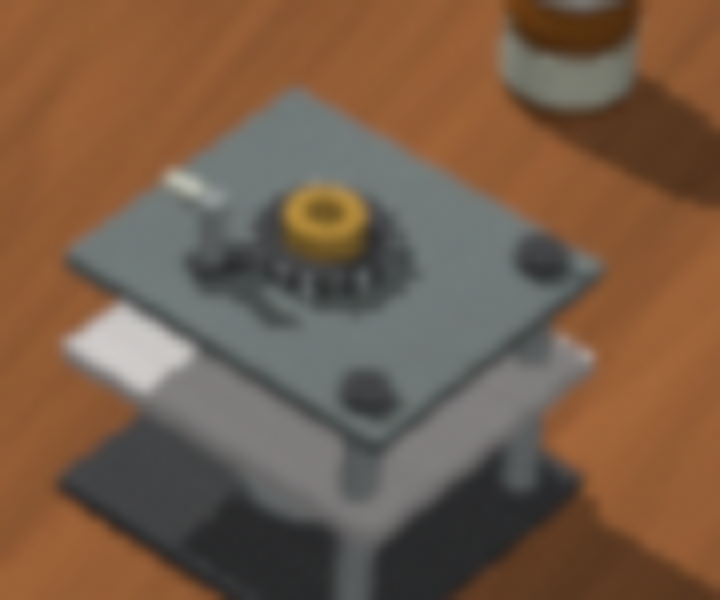

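View pics/c2.png

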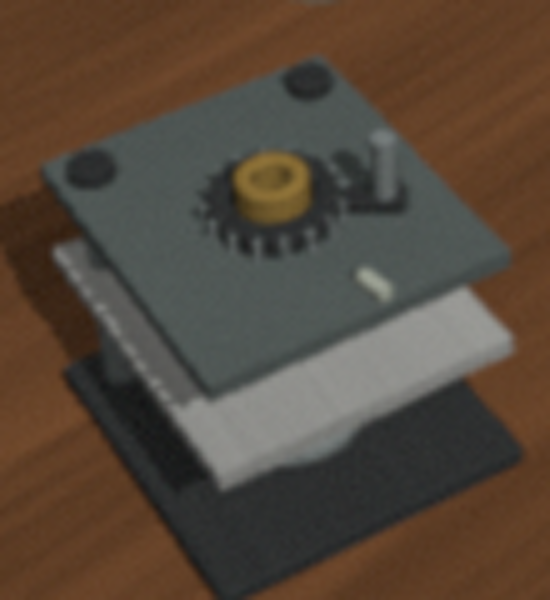

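View pics/c3.png

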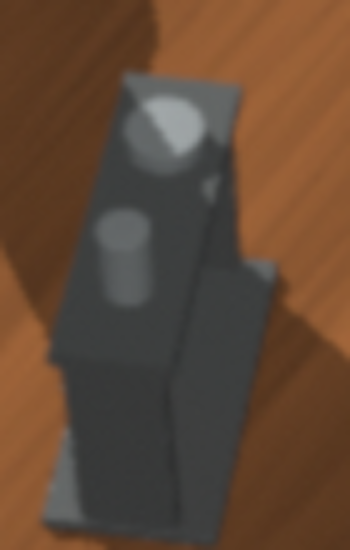

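View pics/c4.png

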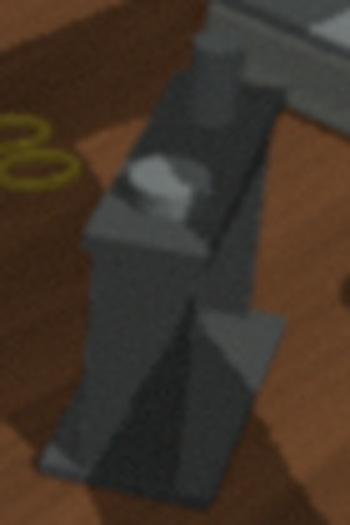

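```bash
cat > h.py <<'E'
import numpy as np
from workcell import ctrl
C={n:ctrl.calibration(n) for n in("scene","side")}
def proj(n,X):
    c=C[n];p=c["intrinsics"]@(c["R"]@np.asarray(X)+c["t"]);return p[:2]/p[2]
def onz(n,px,z):
    c=C[n];d=c["R"].T@np.linalg.inv(c["intrinsics"])@[*px,1];o=-c["R"].T@c["t"];return o+d*(z-o[2])/d[2]
def tri(a,b):
    A=[];B=[]
    for n,px in(("scene",a),("side",b)):
        c=C[n];d=c["R"].T@np.linalg.inv(c["intrinsics"])@[*px,1];d/=np.linalg.norm(d);o=-c["R"].T@c["t"];P=np.eye(3)-np.outer(d,d);A.append(P);B.append(P@o)
    return np.linalg.lstsq(np.vstack(A),np.hstack(B),rcond=None)[0]
E
python3 - <<'E'
from h import *
from scipy.optimize import least_squares
np.set_printoptions(precision=4,suppress=True)
s=lambda x,y:(300+x/8,145+y/8)
d=lambda x,y:(215+x/5,270+y/5)
s3=lambda x,y:(225+x/5,235+y/5)
d4=lambda x,y:(370+x/5,180+y/5)
pts={'mouth':(s(325,209),d(271,178),.14),'A':(s(297,88),d(213,393),.12),'B':(s(605,265),d(47,170),.12),
'Cc':(s(380,443),d(322,58),.12),'D':(s(68,257),d(510,262),.12),'col1':(s(543,257-5),d(92,160),.126),'col2':(s(367,387),d(308,72),.126),
'post':(s(212,200),d(384,136),.15),'mark':(s(196,187),d(376,283),.121),'plg':(s3(124,228),d4(220,42),.194),'sr':(s3(167,126),d4(165,180),.164)}
for k,(a,b,z) in pts.items(): print(k,tri(a,b),onz("scene",a,z)[:2],onz("side",b,z)[:2])
# fit stand
mod={'mouth':(0,0,.14),'A':(-.075,.065,.12),'B':(.075,.065,.12),'Cc':(.075,-.065,.12),'D':(-.075,-.065,.12),'col1':(.062,.05,.126),'col2':(.062,-.05,.126)}
def T(p,m):c,s_=np.cos(p[2]),np.sin(p[2]);return np.array([p[0]+c*m[0]-s_*m[1],p[1]+s_*m[0]+c*m[1],m[2]])
def f(p):
    return np.concatenate([np.r_[proj("scene",T(p,m))-pts[k][0],proj("side",T(p,m))-pts[k][1]] for k,m in mod.items()])
m0=tri(*pts['mouth'][:2])
for y0 in(0,1.5,-1.5,3):
    r=least_squares(f,[m0[0],m0[1],y0]);print(r.x,r.cost);
    if r.cost<200:print(r.fun.reshape(-1,4))
E
```

```text
mouth [0.5353 0.2119 0.1377] [0.5377 0.2113] [0.5311 0.2126]
A [0.4803 0.2885 0.1165] [0.4843 0.2879] [0.4742 0.2888]
B [0.6267 0.2582 0.1164] [0.6304 0.2583] [0.6186 0.2588]
Cc [0.6013 0.1321 0.1167] [0.6048 0.1317] [0.5948 0.1335]
D [0.4542 0.1629 0.114 ] [0.4596 0.1592] [0.4469 0.166 ]
col1 [0.6084 0.246  0.1244] [0.6103 0.2465] [0.6044 0.2461]
col2 [0.5883 0.1485 0.125 ] [0.5898 0.149 ] [0.5856 0.1486]
post [0.5068 0.1773 0.1547] [0.5055 0.1838] [0.5093 0.1728]
mark [0.478  0.2127 0.1213] [0.4807 0.2168] [0.474  0.2103]
plg [ 0.5696 -0.2981  0.1918] [ 0.5723 -0.2985] [ 0.5658 -0.2955]
sr [ 0.5354 -0.2129  0.1604] [ 0.5382 -0.2149] [ 0.5311 -0.2083]
[ 0.5371  0.2105 -0.2047] 20.858153223585223
[[-0.3078  0.0659 -1.1311 -1.9042]
 [-1.8887 -1.0893 -1.2068 -0.5891]
 [-1.9363 -0.9003 -1.5227 -1.1279]
 [-2.3242 -0.9379 -0.1182 -0.883 ]
 [-2.1549 -1.6455  0.144  -1.8838]
 [-0.6634 -0.3497 -1.3583 -0.635 ]
 [-0.6726 -0.2592 -0.7526 -0.3331]]
[ 0.5371  0.2105 -0.2047] 20.858153223585223
[[-0.3078  0.0659 -1.1311 -1.9042]
 [-1.8887 -1.0893 -1.2068 -0.5891]
 [-1.9363 -0.9003 -1.5227 -1.1279]
 [-2.3242 -0.9379 -0.1182 -0.883 ]
 [-2.1549 -1.6455  0.144  -1.8838]
 [-0.6634 -0.3497 -1.3583 -0.635 ]
 [-0.6726 -0.2592 -0.7526 -0.3331]]
[ 0.5371  0.2105 -0.2047] 20.858153223585454
[[-0.3078  0.0659 -1.1311 -1.9042]
 [-1.8887 -1.0893 -1.2068 -0.5891]
 [-1.9363 -0.9003 -1.5227 -1.1279]
 [-2.3242 -0.9379 -0.1182 -0.883 ]
 [-2.1549 -1.6455  0.144  -1.8838]
 [-0.6634 -0.3497 -1.3583 -0.635 ]
 [-0.6726 -0.2592 -0.7526 -0.3331]]
[ 0.5371  0.2105 -0.2047] 20.85815322358516
[[-0.3078  0.0659 -1.1311 -1.9042]
 [-1.8887 -1.0893 -1.2068 -0.5891]
 [-1.9363 -0.9003 -1.5227 -1.1279]
 [-2.3242 -0.9379 -0.1182 -0.883 ]
 [-2.1549 -1.6455  0.144  -1.8838]
 [-0.6634 -0.3497 -1.3583 -0.635 ]
 [-0.6726 -0.2592 -0.7526 -0.3331]]
```

```bash
cat >> h.py <<'E'
np.set_printoptions(precision=4,suppress=True)
def ori(psi):
    "tool down, tool x at heading psi"
    x=np.array([np.cos(psi),np.sin(psi),0]);z=np.array([0,0,-1.]);return np.column_stack([x,np.cross(z,x),z])
E
python3 - <<'E'
from h import *
for name,p in (("bore",(.536,.211,.35)),("bore_ins",(.536,.211,.2)),("plg",(.57,-.298,.17)),("plgup",(.57,-.298,.36))):
  for a in range(-180,180,30):
    q=ctrl.inverse_kinematics(np.array(p),ori(np.radians(a)))
    print(name,a,q)
E
```

```text
bore -180 [ 0.2474  0.4008 -0.9852  1.4817  0.3342  1.4376  0.8255]
bore -150 [ 0.3666  0.5013 -1.2309  1.4753  0.4716  1.4948  1.2348]
bore -120 [ 0.3666  0.5013 -1.2309  1.4753  0.4716  1.4948  1.7584]
bore -90 [ 0.3666  0.5013 -1.2309  1.4753  0.4716  1.4948  2.282 ]
bore -60 [-1.3195  0.4537  1.267   1.5783 -0.436   1.4325 -2.6382]
bore -30 [ 0.2483  0.4013 -0.9868  1.4816  0.335   1.4378 -2.8403]
bore 0 [ 0.2851  0.4252 -1.0543  1.4796  0.3697  1.4506 -2.3455]
bore 30 [ 0.3125  0.4463 -1.1085  1.4781  0.3992  1.4624 -1.8465]
bore 60 [ 0.324   0.4563 -1.1326  1.4775  0.4127  1.4681 -1.3342]
bore 90 [ 0.3219  0.4545 -1.1282  1.4776  0.4103  1.467  -0.8085]
bore 120 [ 0.3139  0.4475 -1.1115  1.4781  0.4008  1.4631 -0.2771]
bore 150 [ 0.2762  0.419  -1.0376  1.4801  0.3609  1.4473  0.2798]
bore_ins -180 [ 0.3268  0.6103 -1.1452  1.6954  0.5876  1.2274  0.6115]
bore_ins -150 [ 0.3652  0.6624 -1.2347  1.6934  0.6537  1.2684  1.0816]
bore_ins -120 [ 0.3652  0.6624 -1.2347  1.6934  0.6537  1.2684  1.6052]
bore_ins -90 [ 0.3652  0.6624 -1.2347  1.6934  0.6537  1.2684  2.1288]
bore_ins -6
[... 1455 characters left out ...]
 0.599   1.609   2.061 ]
plgup -120 [ 1.104   0.6388 -1.2374  1.2861  0.599   1.609   2.5845]
plgup -90 [ 0.3192  0.3689  0.127   1.3455 -0.0461  1.4301 -2.6974]
plgup -60 [ 0.3826  0.3696  0.0348  1.3405 -0.0127  1.4318 -2.2012]
plgup -30 [ 0.4413  0.3721 -0.0508  1.3358  0.0186  1.4341 -1.7029]
plgup 0 [ 0.4984  0.3763 -0.1343  1.3313  0.0497  1.4373 -1.2041]
plgup 30 [ 0.5333  0.3798 -0.1859  1.3285  0.0692  1.4396 -0.6959]
plgup 60 [ 0.605   0.3891 -0.2928  1.3228  0.1106  1.4455 -0.2045]
plgup 90 [ 0.6757  0.4016 -0.4006  1.3172  0.1541  1.453   0.2858]
plgup 120 [ 0.7412  0.4166 -0.5034  1.3121  0.1976  1.4618  0.7766]
plgup 150 [ 0.7852  0.4288 -0.5745  1.3088  0.2291  1.4691  1.2767]
```

```bash
cat >> h.py <<'E'
import cv2
def wsnap(name):
    c=ctrl.calibration("wrist"); im=ctrl.capture("wrist")
    cv2.imwrite(f"pics/{name}.png",im); np.savez(f"pics/{name}.npz",**c); return im
def wray(name,px):
    c=np.load(f"pics/{name}.npz");K=c["intrinsics"];v=(np.array(px)-K[:2,2])/[K[0,0],K[1,1]];r=np.linalg.norm(v)
    d=np.r_[v/r*np.sin(r),np.cos(r)] if r>0 else np.array([0,0,1.]);return -c["R"].T@c["t"],c["R"].T@d
def wonz(name,px,z):
    o,d=wray(name,px);return (o+d*(z-o[2])/d[2])[:2]
def wproj(name,X):
    c=np.load(f"pics/{name}.npz");K=c["intrinsics"];p=c["R"]@np.asarray(X)+c["t"];r=np.hypot(*p[:2]);th=np.arctan2(r,p[2]);return K[:2,2]+K[0,0]*th*p[:2]/r
E
python3 - <<'E'
from h import *
h=np.radians(-131)
ctrl.reach(np.array([.536,.211,.30])-.04*np.array([np.cos(h),np.sin(h),0]),ori(h))
wsnap("w1"); s=ctrl.get_state();print(s["time_s"],s["tool_pos"],s["joints"])
E
```

```text
3.3583 [0.5626 0.2404 0.2998] [ 0.2858  0.6193 -1.2341  1.4701  0.5838  1.462   1.4736]
```

View pics/w1.png

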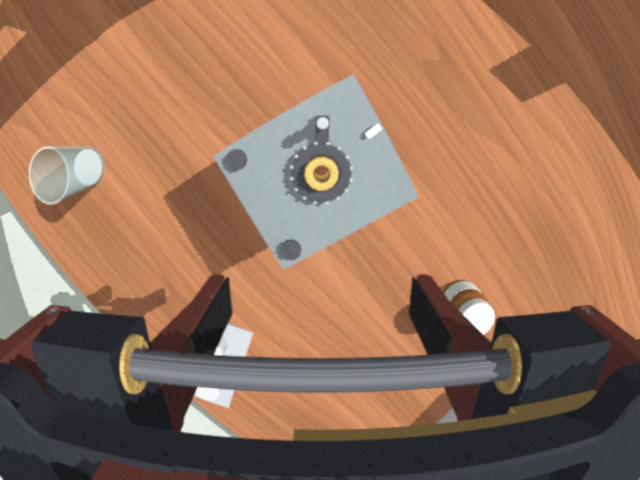

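```bash
python3 - <<'E'
import cv2
i=cv2.imread("pics/w1.png")[70:275,210:425]
cv2.imwrite("pics/w1c.png",cv2.resize(i[:140,40:190],None,fx=4,fy=4,interpolation=cv2.INTER_CUBIC))
E
```

```text
(no output)
```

View pics/w1c.png

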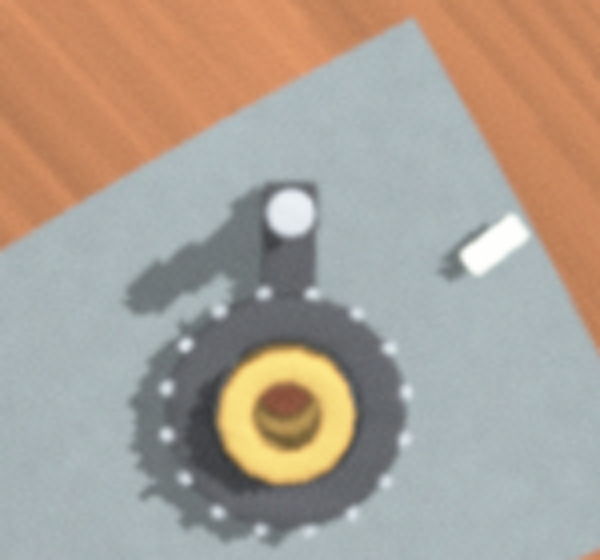

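```bash
python3 - <<'E'
from h import *
o=np.array([250,70]);
b=wonz("w1",(321.5,173.5),.14);print("bore",b)
for z in(.15,.155):
    p=wonz("w1",(322.75,123.25),z);print("post",z,p,np.linalg.norm(p-b),np.degrees(np.arctan2(*(p-b)[::-1])))
m=wonz("w1",(373.5,131.25),.122);print("mark",m,np.linalg.norm(m-b),np.degrees(np.arctan2(*(m-b)[::-1])))
c=[wonz("w1",q,.12) for q in((353,75),(417,196),(285,269),(214,157))];print(np.array(c),np.mean(c,0))
for i,j in((0,1),(1,2),(2,3),(3,0)):print(np.linalg.norm(c[j]-c[i]),np.degrees(np.arctan2(*(c[j]-c[i])[::-1])))
E
```

```text
bore [0.5356 0.2096]
post 0.15 [0.5064 0.1776] 0.04331267446530966 -132.3670321403253
post 0.155 [0.5065 0.1777] 0.04317441259357075 -132.32588869326432
mark [0.4754 0.2124] 0.060227484819618746 177.34746239833444
[[0.4555 0.1611]
 [0.4817 0.2862]
 [0.6254 0.2582]
 [0.6015 0.132 ]] [0.541  0.2094]
0.12783713177278955 78.14568095319943
0.14636475400484825 -11.007016141519806
0.12842481023689328 -100.72019833760848
0.14889925949730543 168.76208757558075
```

```bash
python3 - <<'E'
from h import *
b=np.array([.536,.210]);R=.044
P=lambda a,z:np.array([*(b+R*np.array([np.cos(a),np.sin(a)])),z])
a0=np.radians(-132.3)
ctrl.grip(.5,10)
ctrl.reach(P(a0,.20),ori(a0)); ctrl.move_straight(P(a0,.133),vel=.1)
print(ctrl.get_state()["wrist_force"])
ctrl.grip(0,10); s=ctrl.get_state();print(s["grip_width"]*88,s["wrist_force"],s["time_s"])
for a in np.radians(np.linspace(-132.3,-182,6))[1:]:
    ctrl.move_straight(P(a,.133),ori(a),vel=.05); s=ctrl.get_state();print(np.degrees(a),s["wrist_force"],s["tool_pos"],s["grip_width"]*88,s["time_s"])
wsnap("w2")
E
```

```text
[0.2097 0.123  0.392 ]
9.800054730371587 [-0.1249 -0.5059  0.7276] 6.2083
-142.24 [-0.917  -0.661   1.5432] [0.5012 0.183  0.1331] 9.366144613454527 6.5333
-152.18 [-2.0804 -0.3029  3.0564] [0.497  0.1894 0.1331] 9.33896847231156 6.8583
-162.12 [-2.7214 -0.866   3.2512] [0.494  0.1964 0.133 ] 9.837583763200445 7.1833
-172.06 [-2.4223 -0.142   2.7117] [0.4923 0.2039 0.1329] 9.52729224300765 7.5083
-182.0 [-2.0609 -0.2608  2.4175] [0.4919 0.2115 0.1329] 9.476580803393102 7.8333
```

View pics/w2.png

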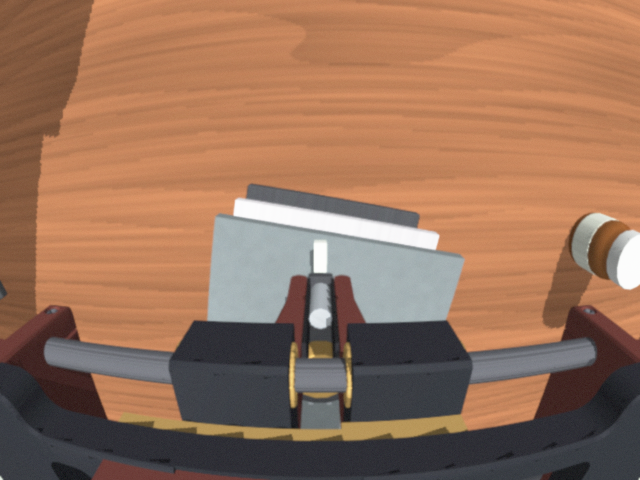

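The collar lever lines up with the white mark (post ~320,300, bar ~320,255; fingers closed on the 10 mm post). Now I'll release and look at both the collar and the hanger.

```bash
python3 - <<'E'
from h import *
ctrl.sleep(.3)
ctrl.grip(.4,10)
p=ctrl.get_state()["tool_pos"]; ctrl.move_straight(p+[0,0,.10],vel=.2)
p=ctrl.get_state()["tool_pos"]
wsnap("w3")
h=np.radians(112);x=np.array([np.cos(h),np.sin(h),0])
ctrl.grip(.7,10)
ctrl.reach(np.array([.57,-.298,.33])-.04*x,ori(h))
wsnap("w4"); cv2.imwrite("pics/scene1.png",ctrl.capture("scene"));s=ctrl.get_state();print(s["time_s"],s["tool_pos"],s["joints"])
cv2.imwrite("pics/w4c.png",cv2.resize(cv2.imread("pics/w4.png")[60:300,200:440],None,fx=2.5,fy=2.5,interpolation=cv2.INTER_CUBIC))
E
```

```text
12.2167 [ 0.5855 -0.3335  0.3301] [ 0.9678  0.5774 -0.8872  1.2633  0.4381  1.4956  0.5198]
```

View pics/w3.png

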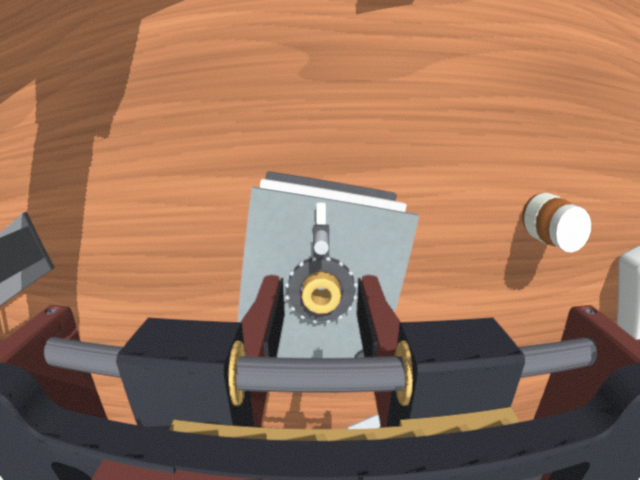

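View pics/w4.png

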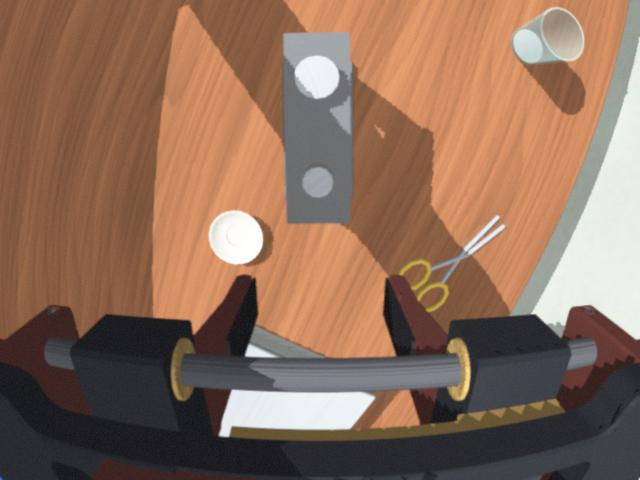

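View pics/w4c.png

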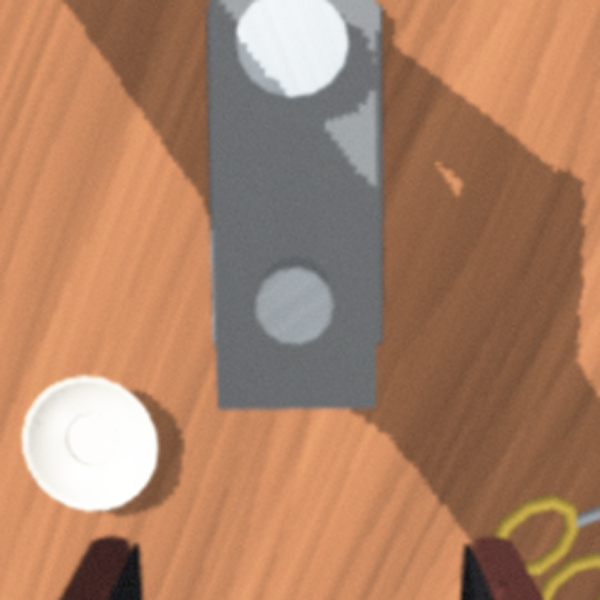

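w3: lever still on the bar (post 321,245; bar 321,213). w4: plunger head at (317.6,182), short-rod head at (317,76).

```bash
python3 - <<'E'
from h import *
a=wonz("w4",(317.6,182),.194);b=wonz("w4",(317,76.5),.164);print(a,b,np.linalg.norm(a-b),np.degrees(np.arctan2(*(b-a)[::-1])))
print("bore",wonz("w3",(321.3,292.5),.14), "post",wonz("w3",(321,245),.155),"mark",wonz("w3",(321,213),.122))
p=a.copy()
h=np.radians(112)
ctrl.reach(np.array([*p,.25]),ori(h)); ctrl.move_straight(np.array([*p,.156]),vel=.1)
s=ctrl.get_state();print(s["wrist_force"],s["tool_pos"])
ctrl.grip(0,40); ctrl.sleep(.2);s=ctrl.get_state();print(s["grip_width"]*88,s["wrist_force"],s["tool_pos"],s["time_s"])
cv2.imwrite("pics/side2.png",ctrl.capture("side"));wsnap("w5")
E
```

```text
[ 0.5708 -0.2997] [ 0.5363 -0.2169] 0.08971286500698555 112.6261625240218
bore [0.5324 0.2101] post [0.4906 0.2113] mark [0.4758 0.2119]
[-0.5503 -0.0468 -1.1141] [ 0.5713 -0.2998  0.1567]
25.52022297485705 [-1.8278 -0.3253  1.6782] [ 0.5707 -0.2999  0.1561] 14.6
```

View pics/w5.png

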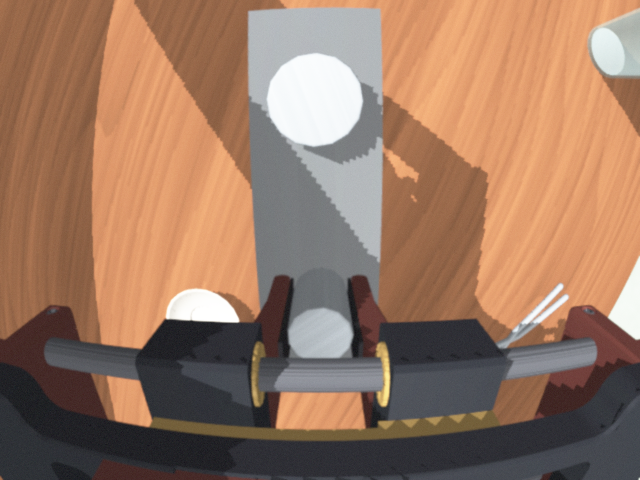

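Head gripped at 25.5 mm. Now I'll lift it, carry it over the bore, hover and compare point with rim.

```bash
python3 - <<'E'
from h import *
print(wonz("w5",(321,330),.194))
h=np.radians(112)
p=ctrl.get_state()["tool_pos"]
ctrl.move_straight(np.array([p[0],p[1],.36]),vel=.2)
s=ctrl.get_state();print(s["grip_width"]*88,s["wrist_force"],s["tool_pos"],s["time_s"])
ctrl.move_straight(np.array([.56,-.05,.36]),vel=.2)
ctrl.move_straight(np.array([.535,.210,.36]),vel=.2)
ctrl.move_straight(np.array([.535,.210,.318]),vel=.1)
ctrl.sleep(.3)
s=ctrl.get_state();print(s["grip_width"]*88,s["wrist_force"],s["tool_pos"],s["time_s"],s["joints"])
wsnap("w6")
for n in("scene","side"):cv2.imwrite(f"pics/{n}3.png",ctrl.capture(n))
i=cv2.imread("pics/scene3.png")[80:210,290:390];cv2.imwrite("pics/s3c.png",cv2.resize(i,None,fx=4.5,fy=4.5,interpolation=cv2.INTER_CUBIC))
i=cv2.imread("pics/side3.png")[200:360,200:340];cv2.imwrite("pics/d3c.png",cv2.resize(i,None,fx=3.7,fy=3.7,interpolation=cv2.INTER_CUBIC))
i=cv2.imread("pics/w6.png")[170:350,220:420];cv2.imwrite("pics/w6c.png",cv2.resize(i,None,fx=3.3,fy=3.3,interpolation=cv2.INTER_CUBIC))
E
```

```text
[ 0.5706 -0.2963]
25.19470138233028 [ 0.3973 -0.3593 -3.83  ] [ 0.5703 -0.2998  0.3586] 15.8667
25.487031931326836 [-0.0555 -0.3151 -1.9154] [0.5351 0.2102 0.3185] 19.5917 [ 0.2731  0.4303 -1.0216  1.5372  0.371   1.3819 -0.3937]
```

View pics/s3c.png

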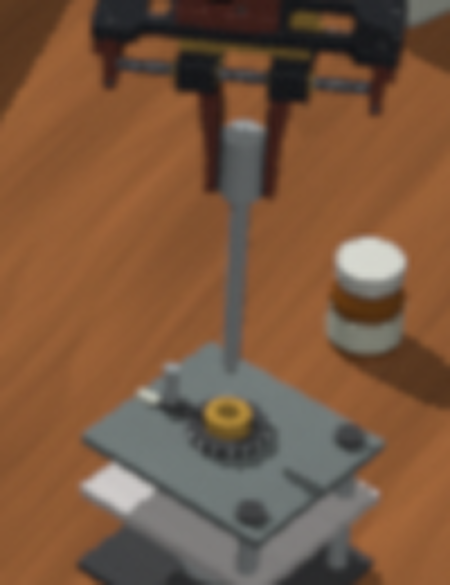

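View pics/d3c.png

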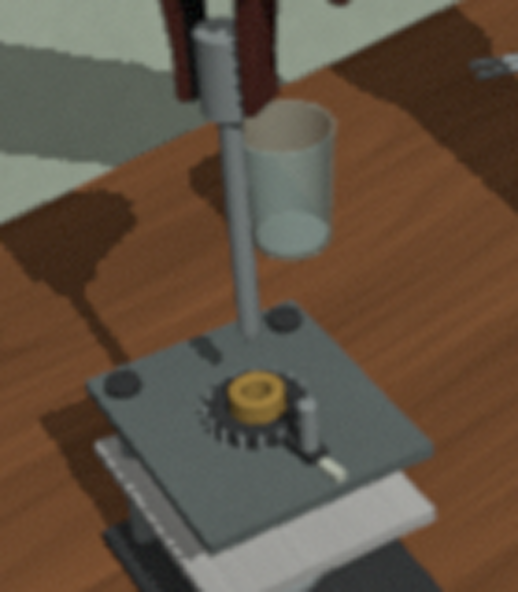

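View pics/w6c.png

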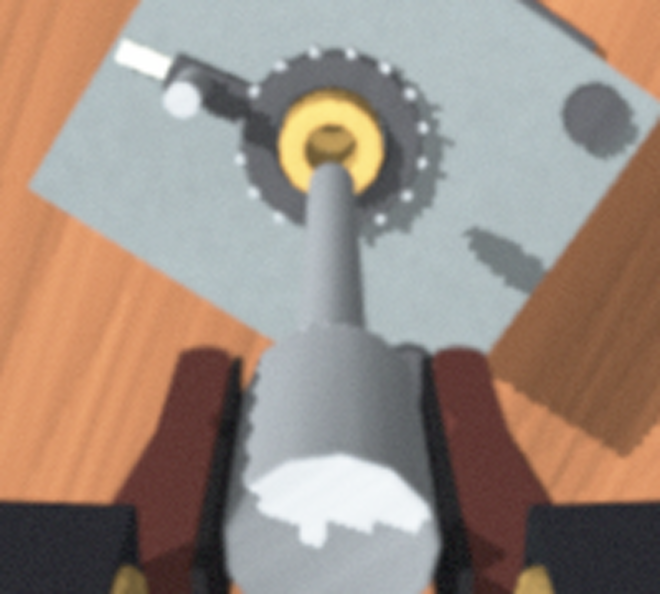

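```bash
python3 - <<'E'
from h import *
s=lambda x,y:(290+x/4.5,80+y/4.5)
d=lambda x,y:(200+x/3.7,200+y/3.7)
w=lambda x,y:(220+x/3.3,170+y/3.3)
tip=tri(s(232,371),d(250,335));top=tri(s(244,128),d(214,30));mo=tri(s(228,409),d(258,389))
print("tip",tip,"top",top,"mouth",mo,"axis",(top-tip)/np.linalg.norm(top-tip),np.linalg.norm(top-tip))
print("head ul", tri(s(240,196),d(227,120)))
zt=.318-.156+.010
print("wrist tip",wonz("w6",w(334,170),zt+.001),"mouth",wonz("w6",w(332,146),.14),"headtop",wonz("w6",w(334,530),zt+.184))
for z in(zt,zt+.184,.14):print(z,(np.array(wproj("w6",[.5351,.2102,z]))-[220,170])*3.3,(proj("scene",[.5351,.2102,z])-[290,80])*4.5,(proj("side",[.5351,.2102,z])-[200,200])*3.7)
E
```

```text
tip [0.5377 0.2103 0.1729] top [0.5348 0.2152 0.3558] mouth [0.5351 0.2113 0.1388] axis [-0.0159  0.0267  0.9995] 0.18295257849221436
head ul [0.5347 0.2137 0.3068]
wrist tip [0.5364 0.2122] mouth [0.5364 0.2111] headtop [0.5353 0.2133]
0.17200000000000001 [326.4246 174.127 ] [225.6523 371.6532] [250.195  337.6058]
0.356 [322.8627 550.2995] [239.0521 132.6114] [220.2766  24.8471]
0.14 [326.6897 147.2823] [223.5249 409.6046] [254.7377 385.094 ]
```

```bash
python3 - <<'E'
from h import *
f0=ctrl.get_state()["wrist_force"]
for z in(.295,.283,.275,.265,.25):
    ctrl.move_straight(np.array([.5343,.2102,z]),vel=.06)
    s=ctrl.get_state();f=s["wrist_force"]-f0;print(z,f,s["tool_pos"],s["time_s"])
    if np.linalg.norm(f)>8: break
wsnap("w7")
for n in("scene","side"):cv2.imwrite(f"pics/{n}4.png",ctrl.capture(n))
i=cv2.imread("pics/scene4.png")[100:230,290:390];a=cv2.resize(i,None,fx=4,fy=4,interpolation=cv2.INTER_CUBIC)
i=cv2.imread("pics/side4.png")[210:370,200:300];b=cv2.resize(i,None,fx=3.25,fy=3.25,interpolation=cv2.INTER_CUBIC)
cv2.imwrite("pics/sd4.png",np.hstack([a,b]))
E
```

```text
0.295 [-1.0528  0.9643 -0.4167] [0.5342 0.2101 0.2947] 20.275
0.283 [0.8014 0.5294 0.4427] [0.5341 0.21   0.2825] 20.625
0.275 [-0.5869  0.7794 -0.7578] [0.5342 0.21   0.2746] 20.9083
0.265 [-0.563   0.4575  0.4291] [0.5341 0.21   0.2645] 21.225
0.25 [ 0.2751  0.9057 -0.0159] [0.5341 0.21   0.2495] 21.625
```

View pics/sd4.png

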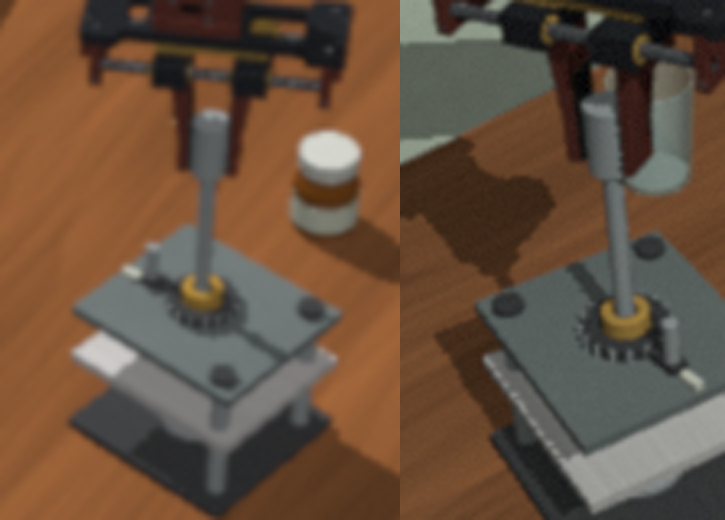

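View pics/w7.png

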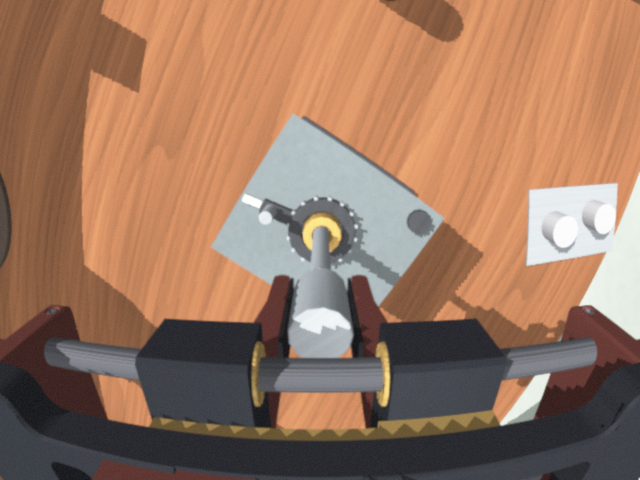

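The point is in the upper bushing with no contact force, and the lever still points at the bar. I'll keep lowering in small, force-checked steps.

```bash
python3 - <<'E'
from h import *
f0=np.array([0,-.3,-1.9])
for z in(.238,.228,.220,.212,.205,.198,.192):
    ctrl.move_straight(np.array([.5343,.2102,z]),vel=.05)
    s=ctrl.get_state();f=s["wrist_force"]-f0;print(z,f,s["wrist_torque"],s["tool_pos"],s["grip_width"]*88,s["time_s"])
    if np.linalg.norm(f)>7: break
ctrl.sleep(.3);print(ctrl.get_state()["wrist_force"])
wsnap("w8")
for n in("scene","side"):cv2.imwrite(f"pics/{n}5.png",ctrl.capture(n))
i=cv2.imread("pics/scene5.png")[120:230,300:390];a=cv2.resize(i,None,fx=4,fy=4,interpolation=cv2.INTER_CUBIC)
i=cv2.imread("pics/side5.png")[260:370,210:320];b=cv2.resize(i,None,fx=4,fy=4,interpolation=cv2.INTER_CUBIC)
cv2.imwrite("pics/sd5.png",np.hstack([a,b]))
E
```

```text
0.238 [-0.2008 -0.9849 -0.7251] [-0.0326 -0.0903  0.0555] [0.5341 0.21   0.2376] 25.185784581835904 22.1667
0.228 [ 0.4143 -0.1279  0.1073] [-0.0487 -0.1167  0.0166] [0.5341 0.2101 0.2276] 25.118794631061668 22.5167
0.22 [-0.3975  1.4994 -0.707 ] [-0.0196 -0.0493  0.0349] [0.5341 0.2101 0.2196] 25.427582360966824 22.825
0.212 [-0.5322 -0.0166 -0.4305] [ 0.0043 -0.1183  0.0224] [0.5341 0.21   0.2116] 25.76634825063566 23.1333
0.205 [ 0.6458  0.4164 -0.6271] [-0.0501 -0.1248  0.0006] [0.5341 0.21   0.2046] 25.73406340832257 23.425
0.198 [-0.0626 -0.315   0.7221] [-0.0762 -0.0878 -0.0321] [0.5341 0.2101 0.1976] 25.516452193927563 23.7167
0.192 [ 0.195   1.1709 -0.3419] [-0.0291 -0.1371  0.0172] [0.5341 0.21   0.1916] 25.464725108674397 23.9833
[ 0.7503 -0.3634 -2.5585]
```

View pics/sd5.png

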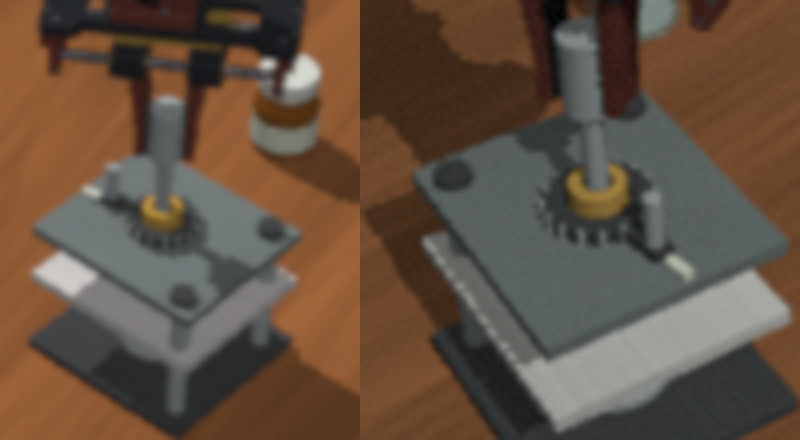

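View pics/w8.png

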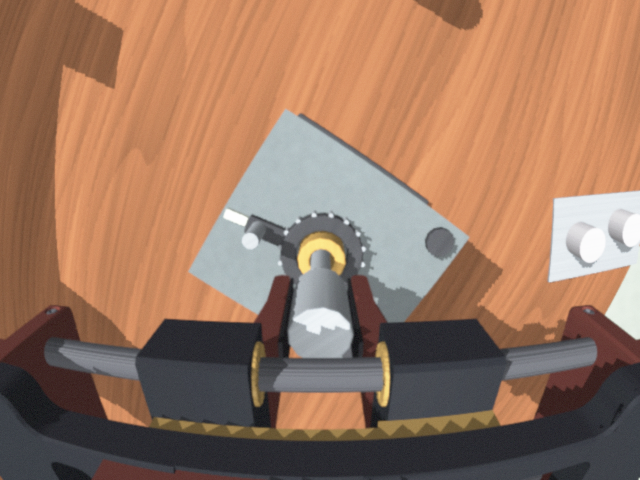

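```bash
python3 - <<'E'
from h import *
print(tri((341.75,145.3),(264.25,268)), tri((300+162/4,120+208/4),(210+(597-360)/4,260+186/4)))
s=ctrl.get_state();print(s["time_s"],s["tool_pos"],np.abs(s["joint_vel"]).max())
ctrl.close_job()
E
```

```text
[0.5336 0.2151 0.2307] [0.5356 0.2114 0.1349]
24.4333 [0.5343 0.2102 0.1921] 0.001945007603684322
the job is handed in; nothing more can be done
```

I turned the collar onto its white mark, then lifted the plunger from the hanger and lowered it through both bushings. I handed the job in at 24.4 s of the 69 s allowed, with the plunger still gripped. No verdict is reported.

**Last checks:**
- **Collar:** the lever still lined up with the white mark in the final scene, side and wrist pictures.
- **Force:** during the final descent the wrist force stayed within about 2 N of its free-hanging value, so I saw no sign of rubbing or jamming.
- **Depth:** the arm height puts the point at about z = 0.046 m, roughly 16 mm below the lower bushing and 16 mm above the disc. The triangulated head top (0.231 m, expected 0.230 m) agrees. I could not see the point itself under the plates.
- **Grip:** the fingers read 25.5 mm on the 26 mm head, with no sign of slip.
- **Other items:** nothing came near the short rod, beaker, dish or jar, but I did not measure them again at the end.

**Disagreements:**
- **Tilt:** while the plunger hung above the frame, the scene and side cameras suggested a tilt of about 0.03 rad, against about 0.006 rad from the wrist camera. The limit is 0.08 rad.
- **Final head position:** the last triangulation put the head top about 5 mm to +y of the gripper axis. That would be the same 0.03 rad or so of tilt, or a reading error.
- **Bore position:** my estimates of the bore's x position differed by about 3 mm between views.

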